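Reset the bench nitrogen valve to two turns open

TASK

Reset the bench's nitrogen valve: first flip the cam lever of its stem lock fully over to the side away from the robot, which frees the stem, and leave it so. Then turn the handwheel by its upright crank handle clockwise (seen from above) until it is shut against its stop, pause there a moment, and back it off exactly two full turns. Finish while still gripping the crank handle and holding the wheel still, without letting go, and leave the other things on the bench where they are.

Things in the scene. Friction and masses are not known exactly. Their poses are not given: they have to be found in the camera images.
- valve: Valve bolted to the bench: steel plate 130 x 290 x 10 mm, round aluminium body, dark steel handwheel, stem lock at the other end. Origin on the bench (z 0) under the wheel's axis, z up, y from wheel to stem lock (plate y -90 to 200, x -65 to 65 mm), x away from the robot, within 0.35 rad of world x. Copper pipe behind at x 92 mm, 56 mm high.
- hub (a point): Centre of the handwheel, on its vertical axis, 120 mm above the bench. Rim: centre-line radius 60 mm, 14 mm thick (top at 127 mm), three spokes; the wheel does not rise. A 12 mm steel stem end stands out of the hub and rises 2 mm per turn of opening (top at 133 mm shut, 137 mm at two turns).
- wheel (a joint): Turn of the handwheel in rad: 0 = shut, against its solid stop; grows counter-clockwise from above (opening); two turns open = 12.566. Starts about 0.3 to 1 turn open. Friction 0.13 N m, i.e. 2 to 3 N at the crank handle; it stays where it is left. The stop on the opening side is at three turns.
- handle: Crank handle: black upright round grip, 24 mm diameter, 64 mm tall, on the wheel's rim 60 mm from the hub axis. Origin at its middle, 163 mm above the bench (grip spans 131 to 195 mm). It revolves freely on its own pin, so a hand may keep its orientation while it circles with the wheel.
- lever_pivot (a point): Pivot of the stem lock's cam lever, 62 mm above the bench, at x 0, y 150 mm in the valve's frame; the pivot axis is the valve's y axis. The lever stands between two lugs 26 mm wide along x whose tops are 74 mm above the bench.
- lever_ball (a point): Centre of the black ball, 24 mm diameter, at the end of the cam lever's 10 mm steel rod, 70 mm from the pivot.
- lock_lever (a joint): Angle of the cam lever in rad: 0 = locked, leaning 0.55 rad (32 degrees) from upright to the valve's -x (robot's) side; 0.55 = upright; 1.1 = fully free, against its stop, leaning 0.55 rad to the +x side. Starts at 0 to 0.12. 1 to 2 N at the ball move it, and it stays where it is left. Follow the ball's arc: a level push rubs on the ball and may bind.
- board_a: Bystander: green circuit board 110 x 85 mm, 22 mm high with its parts, lying on the valve's -y side. Origin at its underside's centre.
- board_b: Bystander: green circuit board 100 x 80 mm, 22 mm high. Origin at its underside's centre.
- multimeter: Bystander: blue multimeter lying on its back, 165 x 80 mm, 45 mm high. Origin at its underside's centre.
- screwdriver: Bystander: screwdriver, 170 mm long, lying in front of the valve (robot's side). Its origin is on the bench about midway along it, length along its x axis.
- flux_jar: Bystander: small closed jar, 44 mm diameter, 50 mm tall, behind the valve. Origin at its underside's centre.
- solder_spool: Bystander: metal-coloured spool, 60 mm diameter, 44 mm tall. Origin at its underside's centre.
- parts_tray: Bystander: grey divided tray 120 x 160 x 30 mm. Origin at its underside's centre.

How it is judged:
By the outcome, as a careful person would: the job done as asked, in the order asked, and still so for the second after the job is handed in, while the arm keeps its last pose, push and grip.
It also fails if it takes over 72 s, if anything falls off the work surface, if the arm or the gripper's body presses on something with over 40 N, if the wrist force passes 120 N, or if a joint passes its speed limit or range.

ROBOT

A 6-joint arm with a two-finger parallel gripper is mounted at the origin on the work surface. World frame = base frame: x ahead of the robot, y to its left, z up, the work surface at z = 0. Lengths are in mm, angles in rad, forces in N, time in s.
With the tool pointing down it reaches from about 350 to 975 mm from the base axis. Payload 7.1 kg.
Tool frame: the origin (TCP) lies between the finger pads; the fingertips stand 19 mm ahead of it and the grasp point (between the pads) is the TCP (ctrl.tcp_to_tips is the distance from the TCP to the fingertips, in mm); z points along the fingers, y is the line along which they close (so a half turn about z gives the same grasp; the last joint's range is limited). The gripper opens to 88 mm and grips with 3 to 60 N. Pads are 20 mm wide; open, the fingers measure 115 mm over their backs; the gripper's body (75 mm by 178 mm) begins 61 mm behind the grasp point.
Start: joints at [-1.204, 0.423, 1.63, -0, 1.089, -0.019], TCP at [235.204, -579.037, 241.675] pointing down, gripper open.
Joint ranges: [-3, 3], [-0.9, 2.11], [0.09, 2.58], [-1.31, 4.45], [0.11, 2.69], [-2.54, 2.54]. Speed limits (rad/s): [2.39, 2.39, 3.01, 3.14, 3.14, 3.14].

INTERFACE

Orientations are given as a rotation vector (axis times angle).
In Python, from workcell import status, optics, ctrl gives the robot as it stands. The module is installed in compiled form; this text tells all that it offers.
- The arm moves only by the shell command python3 -m inch 'ROWS'. ROWS is JSON, a list that holds one entry, the list of rows, each a list of 7 numbers: the shift along the tool's x, y, z in mm, then the turn, a rotation vector about the tool's x, y, z in rad, then the opening in per cent of the stroke, from 0 (shut) to 100 (fully open). A call has 1 to 20 rows; each row is the pose to reach, as a shift and turn from the pose commanded when the call began, along the tool's axes at that moment; what a row does not reach only later rows make up. A row lasts 1/10 s, in which the tool goes at most 50 mm and 8.59 degrees, less where a joint would pass 70% of its speed; a pose out of reach is approached as far as the arm can. A call with a gripper value outside its range is refused whole. The fingers move at their own pace and stop on an object; the grip force is fixed at half the most. Time passes only in rows, so rows that repeat a pose let the fingers close. It gives the time, the measured TCP pose, the force, the opening and the grip force at its end, in the units of the state.
- status.get_obs(): the state, without advancing time (a new reading comes with each control period).
- optics.get_image(name): name is "scene" or "side" or "wrist"; returns a dict with "frame" (384x512x3 uint8, red, green, blue), "fx", "fy", "cx", "cy" (pixels), "k1" (the pictures are not rectified: a ray, as slopes to the right and down, at radius r is drawn at 1 + k1 r^2 times it, then the intrinsics apply), "rvec" (rotation vector, rad) and "tvec" (3), from world to camera coordinates, as OpenCV has them; the wrist camera has in their place "hand_eye" (4x4, takes a point from camera to tool coordinates, whose origin is the TCP and whose axes are the flange's). Camera axes: x right, y down, z forward; pixel columns grow to the right and rows downward; lengths in mm; the calibration is good to about 2 mm. A picture is of the moment at which its call begins: read the wrist's pose just before it. There is no depth.
- ctrl.close_job(): hands the job in; it is judged then, once.
The state is a dict: "t": time; "qpos": joint angles; "qvel": joint speeds; "joint_torque": joint torques, N m; "ee_pos": TCP position; "orientation": TCP orientation; "ft_force": force on the tool from outside, world axes, zero at the start; "moment": the same for the moment, N m; "width": finger opening in mm; "grasp_force": force on a finger pad.
Only numpy, scipy, OpenCV 4.12 (cv2) and the standard library are available. Lean on these libraries where they do the work, as an engineer would, in place of code of your own. Each camera call takes 0.05 s, during which the arm holds its last target. There are 200 camera calls.

## Working session

There is one attempt and no reset: what is moved stays moved. The work goes in short steps, Python scripts to look and compute and a shell command to move; the robot and the scene stay as the last step left them, time stands still between calls to the robot, and variables do not carry over. Pictures are saved under pics/ and viewed, at most 10 in all, crops included, and the job is handed in when it is done.

```bash
mkdir -p pics; cat > h.py <<'E'
import numpy as np, cv2
from scipy.spatial.transform import Rotation as R
from workcell import status, optics, ctrl
def grab(n):
    o=status.get_obs(); d=optics.get_image(n); d['obs']=o
    if 'hand_eye' in d:
        T=np.eye(4);T[:3,:3]=R.from_rotvec(o['orientation']).as_matrix();T[:3,3]=o['ee_pos']
        C=T@np.array(d['hand_eye']); d['Rc'],d['o']=C[:3,:3],C[:3,3]
    else:
        W=R.from_rotvec(np.ravel(d['rvec'])).as_matrix(); d['Rc']=W.T; d['o']=-W.T@np.ravel(d['tvec'])
    return d
def ray(d,u,v):
    x=np.array([(u-d['cx'])/d['fx'],(v-d['cy'])/d['fy']]);p=x.copy()
    for _ in range(20): p=x/(1+d['k1']*(p@p))
    r=d['Rc']@np.array([p[0],p[1],1]); return d['o'],r/np.linalg.norm(r)
def onz(d,u,v,z):
    o,r=ray(d,u,v); return o+r*(z-o[2])/r[2]
def proj(d,P):
    c=d['Rc'].T@(np.array(P,float)-d['o']);p=c[:2]/c[2];p=p*(1+d['k1']*(p@p))
    return np.array([d['cx']+d['fx']*p[0],d['cy']+d['fy']*p[1]])
def tri(a,b):
    A=np.zeros((3,3));B=np.zeros(3)
    for o,r in (a,b):
        M=np.eye(3)-np.outer(r,r);A+=M;B+=M@o
    P=np.linalg.solve(A,B); return P,[np.linalg.norm(np.cross(r,P-o)) for o,r in (a,b)]
def save(d,n,box=None,s=1):
    f=d['frame'][:,:,::-1]
    if box: f=f[box[1]:box[3],box[0]:box[2]]
    cv2.imwrite('pics/'+n,cv2.resize(f,None,fx=s,fy=s,interpolation=cv2.INTER_CUBIC))
E
python3 - <<'E'
from h import *
import pickle
S={n:grab(n) for n in('scene','side')}
pickle.dump(S,open('s.pkl','wb'))
f=np.hstack([S['scene']['frame'],S['side']['frame']])
for n in S: save(S[n],n+'.png',s=1.5)
for n in S: print(n,S[n]['o'],S[n]['Rc'][:,2],S[n]['fx'])
o=status.get_obs();print(o)
print(R.from_rotvec(o['orientation']).as_matrix().round(3),ctrl.tcp_to_tips)
E
```

```text
scene [1105.66227426 -901.78854584 1261.20971606] [-0.37966214  0.57422962 -0.72533923] 496.07857004501636
side [  244.27488921 -1007.31083605   908.20858341] [ 0.21289122  0.75960521 -0.61455452] 381.09690877542425
{'t': 0.1, 'qpos': array([-1.20400143e+00,  4.23773861e-01,  1.63056639e+00, -1.99230055e-05,
        1.08857950e+00, -1.89929839e-02]), 'qvel': array([ 0.00073116, -0.00312448, -0.00077843,  0.00057858,  0.00051326,
       -0.00053858]), 'joint_torque': array([ 3.19291412e-04, -5.45612025e+01, -2.74323893e+01,  6.45062048e-02,
        1.88749441e-02, -3.79151243e-05]), 'ee_pos': array([ 235.0434    , -578.63672787,  240.99205049]), 'orientation': array([-3.08204470e+00, -6.02007460e-01,  3.87825799e-04]), 'ft_force': array([0.73317795, 0.14720324, 0.48418922]), 'moment': array([0.04516646, 0.02607194, 0.01510442]), 'grasp_force': 0.0, 'width': 87.69505292334118}
[[ 0.926  0.376 -0.   ]
 [ 0.376 -0.926  0.001]
 [ 0.    -0.001 -1.   ]] 19.0
```

View pics/scene.png

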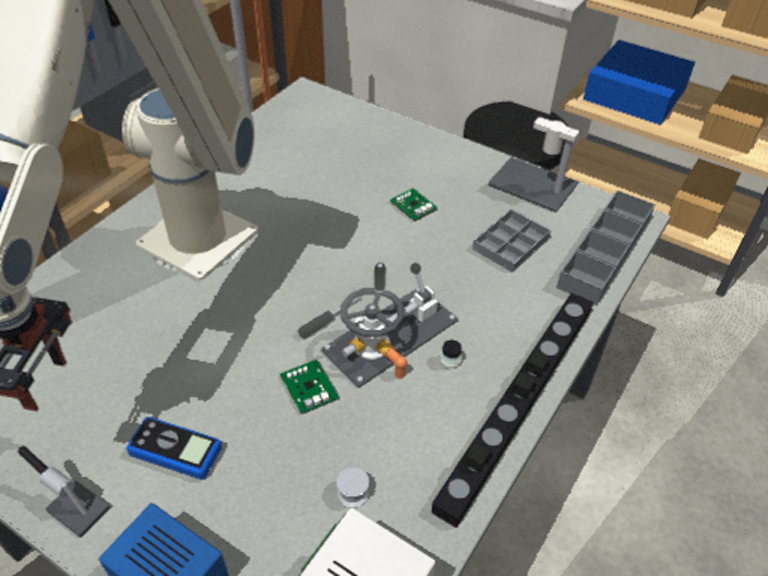

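View pics/side.png

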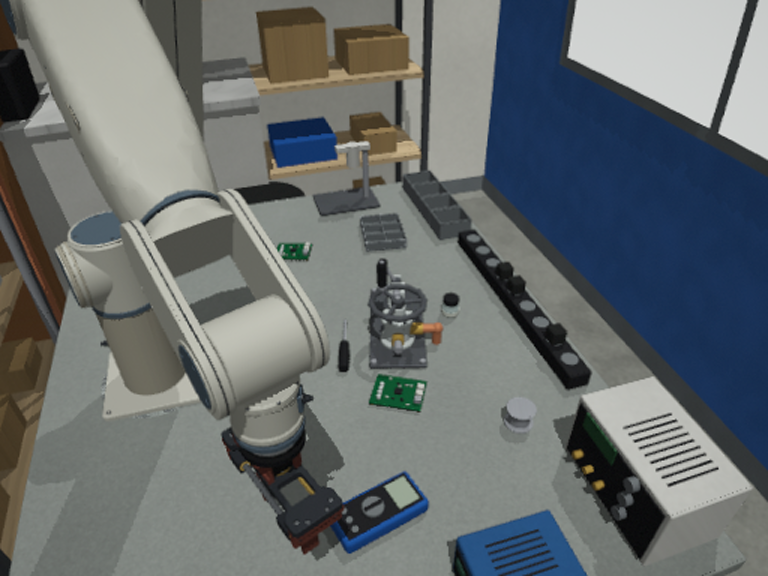

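The scene view shows the wheel hub at about (371,309), the crank handle at (380,275), the lever ball at (416,268), all in 1.5x pixels. The side view shows the hub at (398,303) and the handle at (381,272); the ball is hard to see there.

```bash
python3 - <<'E'
from h import *
import pickle
S=pickle.load(open('s.pkl','rb'));a,b=S['scene'],S['side']
k=lambda d,u,v:ray(d,u/1.5,v/1.5)
print('hub',tri(k(a,371,309),k(b,398,303)),onz(a,371/1.5,309/1.5,127),onz(b,398/1.5,303/1.5,127))
print('handle',tri(k(a,380,276),k(b,382,273)))
print('ball z115',onz(a,416/1.5,268/1.5,121))
for n,u,v in(('p1',322,347),('p2',361,384),('p3',458,320)): print(n,onz(a,u/1.5,v/1.5,10))
save(a,'c1.png',(200,160,320,270),5)
save(b,'c2.png',(230,160,310,250),6)
E
```

```text
hub (array([552.42332981, -52.84747496, 119.71654988]), [np.float64(2.577335433482468), np.float64(2.5773354334823244)]) [554.23844217 -55.29877278 127.        ] [549.80066988 -65.39925115 127.        ]
handle (array([535.33764994,   6.19882074, 161.77184469]), [np.float64(1.0189210544000953), np.float64(1.0189210544000282)])
ball z115 [566.20374873 102.4493057  121.        ]
p1 [ 470.66601656 -117.94381088   10.        ]
p2 [ 594.76797859 -151.61645189   10.        ]
p3 [675.61286681 113.1012399   10.        ]
```

View pics/c1.png

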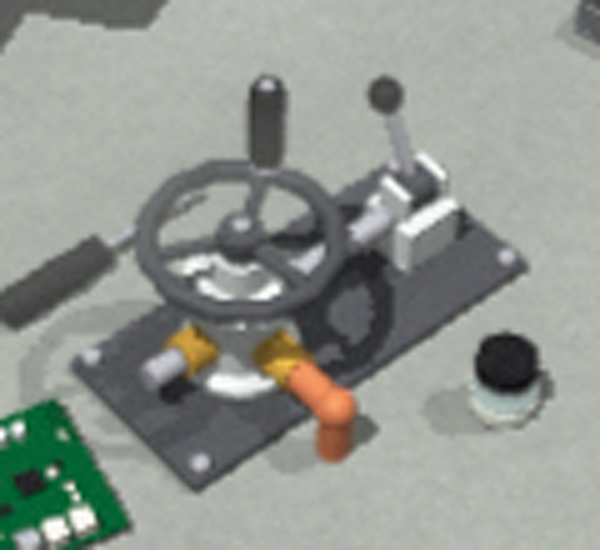

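View pics/c2.png

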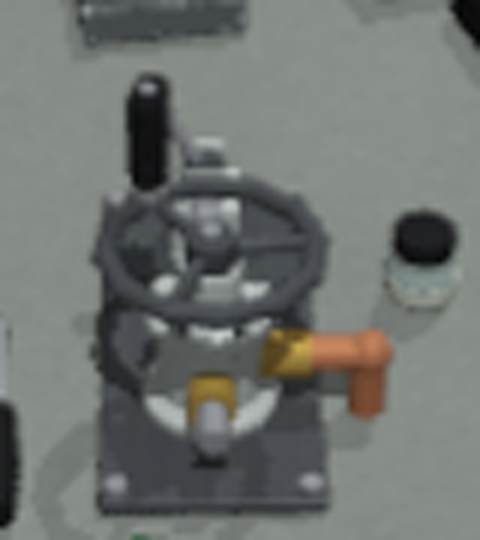

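The crops give plate corners, bolts, stem top (c1 240,222; c2 212,230), handle top (c1 266,84; c2 149,88) and ball (c1 386,95).

```bash
python3 - <<'E'
from h import *
import pickle
S=pickle.load(open('s.pkl','rb'));a,b=S['scene'],S['side']
A=lambda u,v:(a,200+u/5,160+v/5)
B=lambda u,v:(b,230+u/6,160+v/6)
print('stem',tri(ray(*A(240,222)),ray(*B(212,230))),onz(*A(240,222),134),onz(*B(212,230),134))
print('handletop',tri(ray(*A(266,84)),ray(*B(149,88))))
q=[onz(*A(*p),10)[:2] for p in((72,365),(197,492),(528,265))]+[onz(*B(*p),10)[:2] for p in((97,510),(330,510))]
print(np.array(q).round(1))
for L in(0,.06,.12):
  print('ball',onz(*A(386,95),62+70*np.cos(.55-L)))
for yaw in(-.27,-.29,-.31):
  ex=np.array([np.cos(yaw),np.sin(yaw)]);ey=np.array([-ex[1],ex[0]])
  h=(q[0]+q[1])/2+90*ey
  print(yaw,'hub',h, 'from p3',q[2]-65*ex-200*ey,'piv',h+150*ey,'ball0',h+150*ey-70*np.sin(.5)*ex)
E
```

```text
stem (array([554.24062294, -51.67307885, 131.09631008]), [np.float64(0.07536582744798528), np.float64(0.07536582744794648)]) [555.70845683 -53.94437072 134.        ] [553.07583308 -55.13301074 134.        ]
handletop (array([535.38604789,   4.30427911, 193.74713562]), [np.float64(0.2477442861603131), np.float64(0.2477442861602274)])
[[ 474.  -123.9]
 [ 596.6 -161.3]
 [ 675.6  114.9]
 [ 463.9 -125.4]
 [ 587.3 -164. ]]
ball [566.95667474 100.30819944 121.67671654]
ball [567.94309132  98.47327356 123.7633001 ]
ball [568.82442615  96.83382008 125.62760248]
-0.27 hub [559.31542285 -55.87355796] from p3 [559.64379388 -60.52821742] piv [599.32513835  88.69207649] ball0 [566.98119168  97.64352688]
-0.29 hub [561.04529381 -56.37098984] from p3 [556.15889255 -58.173462  ] piv [603.93812757  87.36559149] ball0 [571.77966654  96.96208745]
-0.31 hub [562.76487083 -56.90291735] from p3 [552.72178015 -55.74948414] piv [608.52366629  85.94711814] ball0 [576.56355387  96.18482121]
```

```bash
python3 -m inch '[[[0,0,-45,0,0,0,100],[0,0,-89,0,0,0,100],[541,-470,-89,0,0,0.671,100],[541,-470,-89,0,0,0.671,100],[541,-470,-89,0,0,0.671,100],[541,-470,-89,0,0,0.671,100],[541,-470,-89,0,0,0.671,100],[541,-470,-89,0,0,0.671,100],[541,-470,-89,0,0,0.671,100],[541,-470,-89,0,0,0.671,100],[541,-470,-89,0,0,0.671,100],[541,-470,-89,0,0,0.671,100],[541,-470,-89,0,0,0.671,100],[541,-470,-89,0,0,0.671,100],[541,-470,-89,0,0,0.671,100],[541,-470,-89,0,0,0.671,100],[541,-470,-89,0,0,0.671,100],[541,-470,-89,0,0,0.671,100],[541,-470,-89,0,0,0.671,100],[541,-470,-89,0,0,0.671,100]]]'
python3 - <<'E'
from h import *
import pickle
d=grab('wrist');pickle.dump(d,open('w1.pkl','wb'));save(d,'w1.png',s=1.5)
o=d['obs'];print(np.array(d['hand_eye']).round(3),o['t'],o['ee_pos'],o['qpos'],o['ft_force'],d['fx'])
print(R.from_rotvec(o['orientation']).as_matrix().round(3))
for p in((555,-54,134),(535,4,195),(567.5,99,123)):print(proj(d,p)*1.5)
E
```

```text
t: 2.1
ee_pos: [558.9, 58.9, 330.4]
orientation: [3.109, -0.448, -0.001]
ft_force: [0.5, -0.5, 0.6]
width: 88.0
grasp_force: 0.0
[[ 0.00000e+00 -9.69000e-01 -2.47000e-01  6.57430e+01]
 [ 1.00000e+00  1.00000e-03 -0.00000e+00  5.05000e-01]
 [ 0.00000e+00 -2.47000e-01  9.69000e-01 -1.43203e+02]
 [ 0.00000e+00  0.00000e+00  0.00000e+00  1.00000e+00]] 2.1 [558.92981897  58.92511752 330.44874579] [ 8.40131498e-02  2.38261368e-01  1.68119989e+00 -3.10893017e-04
  1.22296442e+00  1.94108121e+00] [ 0.49711762 -0.51194463  0.63537077] 280.1261136793976
[[ 0.959 -0.282 -0.001]
 [-0.282 -0.959 -0.   ]
 [-0.001  0.001 -1.   ]]
[522.09959945 228.32368184]
[473.27678752 290.0046075 ]
[338.73236159 263.429669  ]
```

View pics/w1.png

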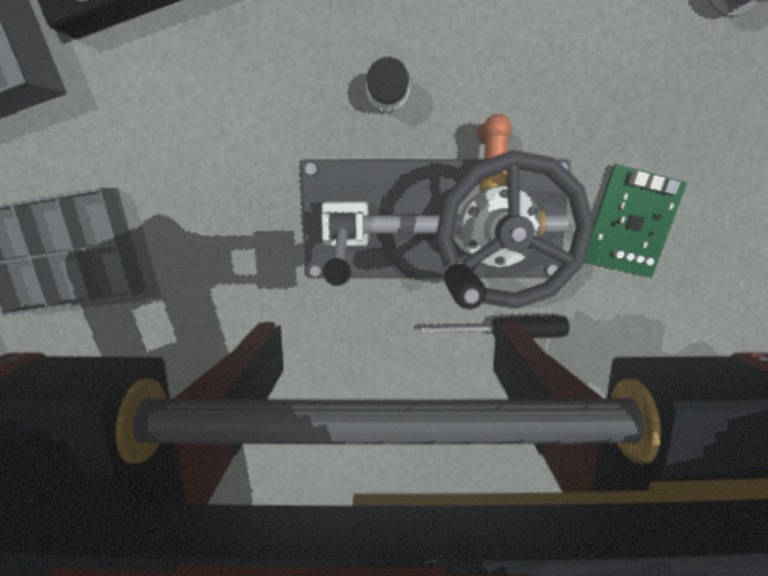

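The wrist view shows the stem top at (518,235), the handle top at (472,296) and the ball at (336,272), with the plate's long edges level in the image, so the yaw estimate is good.

```bash
python3 - <<'E'
from h import *
import pickle
d=pickle.load(open('w1.pkl','rb'));P=lambda u,v,z:onz(d,u/1.5,v/1.5,z)
st=P(518,235,134);hd=P(472,296,195);ba=P(336,272,122.5)
c=[P(*p,10) for p in((302,160),(570,160),(302,277))]
print(st,hd,np.linalg.norm((hd-st)[:2]),ba)
v=c[0]-c[1];print('yaw',np.arctan2(-v[0],v[1]),np.linalg.norm(v),np.linalg.norm(c[0]-c[2]))
yaw=np.arctan2(-v[0],v[1]);ex=np.array([np.cos(yaw),np.sin(yaw)]);ey=np.array([-ex[1],ex[0]])
for n,p in(('ball',ba),('handle',hd)): r=p[:2]-st[:2];print(n,r@ex,r@ey)
print('tri ball',tri(ray(d,336/1.5,272/1.5),ray(pickle.load(open('s.pkl','rb'))['scene'],277.2,179)))
print(st[:2]+150*ey)
E
```

```text
[550.62871432 -49.65269879 134.        ] [531.08840806   5.84287898 195.        ] 58.835216673487835 [560.98612278 103.63259067 122.5       ]
yaw -0.28318190942483296 285.6167059143399 127.6355466441524
ball -32.88489976200622 150.07411249904445
handle -34.2681834795509 47.8254568407673
tri ball (array([561.58548251, 105.86232681, 114.60229056]), [np.float64(2.1175013411118258), np.float64(2.1175013411116894)])
[592.54054969  94.37298662]
```

```bash
python3 -m inch '[[[-7,-45,20,-0.15,0,0,100],[-7,-61,60,-0.3,0,0,100],[-7,-61,105,-0.3,0,0,100],[-7,-61,146,-0.3,0,0,100],[-7,-61,146,-0.3,0,0,100],[-7,-61,146,-0.3,0,0,100],[-7,-61,146,-0.3,0,0,100],[-7,-61,146,-0.3,0,0,100]]]'
python3 - <<'E'
from h import *
import pickle
d=grab('wrist');pickle.dump(d,open('w2.pkl','wb'));save(d,'w2.png',s=1.5)
o=d['obs'];print(o['t'],o['ee_pos'],o['qpos'])
print(R.from_rotvec(o['orientation']).as_matrix().round(3))
print(proj(d,(564,101,123.5))*1.5)
E
```

```text
t: 2.95
ee_pos: [571.5, 120.3, 187.4]
orientation: [2.817, -0.407, -0.056]
ft_force: [0.3, -0.5, -0.3]
width: 87.9
grasp_force: 0.0
2.95 [571.4687413  120.30198707 187.39020544] [ 0.30910503  0.5064772   1.66935322 -0.2718446   1.14722941  2.30155149]
[[ 0.959 -0.271 -0.079]
 [-0.282 -0.917 -0.282]
 [ 0.004  0.293 -0.956]]
[388.42470021 313.19887989]
```

View pics/w2.png

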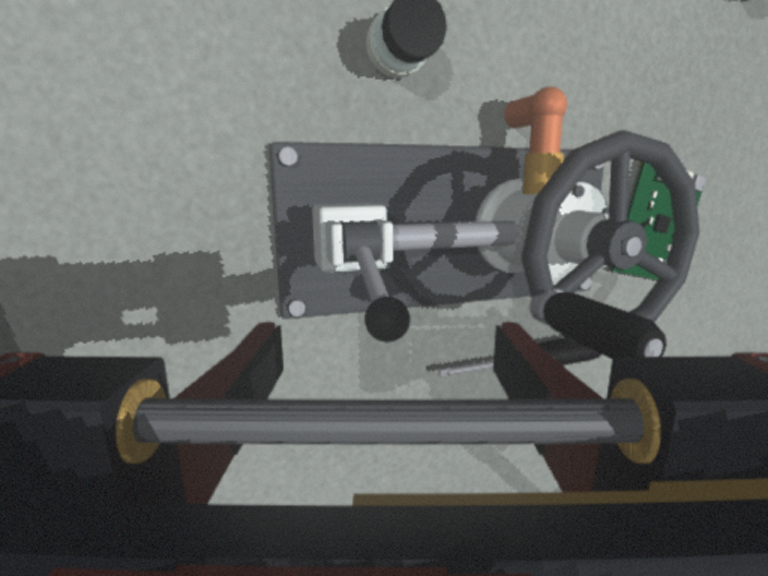

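The ball is at (387,319), 6 px below the prediction, i.e. about 3 mm nearer the robot.

```bash
python3 - <<'E'
from h import *
import pickle
d=pickle.load(open('w2.pkl','rb'));o=d['obs'];M=R.from_rotvec(o['orientation']).as_matrix()
b=onz(d,387/1.5,319/1.5,123.5);print(b)
print('to ball tool',M.T@(b-o['ee_pos']))
s=onz(d,633/1.5,245/1.5,134);print('stem',s, (b-s)[:2]@[.9603,-.2792],(b-s)[:2]@[.2792,.9603])
hd=onz(d,654/1.5,347/1.5,195);print(hd,np.linalg.norm((hd-s)[:2]))
E
```

```text
[561.22611162 102.63407663 123.5       ]
to ball tool [-5.07886723  0.24181614 66.88177259]
stem [552.23738872 -49.83916398 134.        ] -33.93865817819641 148.92970439679758
[531.81299487   4.74285516 195.        ] 58.278235028875315
```

```bash
python3 -m inch '[[[-5,0,20,0,0,0,60],[-5,0,45,0,0,0,60],[-5,0,62,0,0,0,60],[-5,0,62,0,0,0,60],[-5,0,62,0,0,0,0],[-5,0,62,0,0,0,0],[-5,0,62,0,0,0,0],[-5,0,62,0,0,0,0],[-5,0,62,0,0,0,0],[-5,0,62,0,0,0,0],[-5,0,62,0,0,0,0],[-5,0,62,0,0,0,0],[-5,0,62,0,0,0,0]]]'; python3 -c "
from h import *
print(status.get_obs())"
```

```text
t: 4.3
ee_pos: [560.3, 104.4, 126.0]
orientation: [2.815, -0.404, -0.06]
ft_force: [-1.6, 0.4, 5.3]
width: 22.6
grasp_force: 30.0
{'t': 4.3, 'qpos': array([ 0.2900957 ,  0.57227796,  1.73182636, -0.29462353,  1.02357489,
        2.32389047]), 'qvel': array([-0.00086562, -0.00128254, -0.00075453, -0.00215147,  0.00188192,
        0.00144008]), 'joint_torque': array([-6.33946080e-01, -5.34852970e+01, -1.99759626e+01, -7.65460543e-01,
        2.06797365e-01, -1.99563401e-03]), 'ee_pos': array([560.25362343, 104.44848035, 125.96215665]), 'orientation': array([ 2.81525633, -0.40448895, -0.06049818]), 'ft_force': array([-1.62692671,  0.36647549,  5.34020533]), 'moment': array([ 0.01498245,  0.20254546, -0.083577  ]), 'grasp_force': 30.001001358032227, 'width': 22.613280906231676}
```

```bash
python3 -m inch '[[[4.5,0.6,-2,0,0,0,0],[9,1.2,-3.8,0,0,0,0],[14,1.6,-5.3,0,0,0,0],[19,2,-6.5,0,0,0,0],[24,2.2,-7.3,0,0,0,0],[29.4,2.4,-7.7,0,0,0,0],[34.6,2.4,-7.8,0,0,0,0],[40,2.3,-7.5,0,0,0,0],[45,2.1,-6.8,0,0,0,0],[50,1.8,-5.7,0,0,0,0],[55,1.3,-4.3,0,0,0,0],[60,0.8,-2.6,0,0,0,0],[63.5,0.3,-1.1,0,0,0,0],[66.5,-0.1,0.4,0,0,0,0],[69.5,-0.6,2,0,0,0,0],[72.4,-1.1,3.8,0,0,0,0],[72.4,-1.1,3.8,0,0,0,0],[72.4,-1.1,3.8,0,0,0,0]]]'
```

```text
t: 6.1
ee_pos: [631.8, 82.8, 122.3]
orientation: [2.815, -0.404, -0.055]
ft_force: [2.7, -3.2, 4.8]
width: 22.7
grasp_force: 30.0
```

```bash
python3 -m inch '[[[2,-0.4,1.4,0,0,0,0],[4,-0.8,2.8,0,0,0,0],[4,-0.8,2.8,0,0,0,0],[4,-0.8,2.8,0,0,0,0]]]';python3 -m inch '[[[2,-0.4,1.4,0,0,0,0],[4,-0.8,2.8,0,0,0,0],[4,-0.8,2.8,0,0,0,0],[4,-0.8,2.8,0,0,0,0]]]'
```

```text
t: 6.5
ee_pos: [634.5, 81.9, 120.4]
orientation: [2.814, -0.405, -0.058]
ft_force: [-4.1, 0.1, 14.6]
width: 22.6
grasp_force: 30.0
t: 6.9
ee_pos: [636.8, 80.7, 118.7]
orientation: [2.812, -0.406, -0.063]
ft_force: [-11.3, 1.6, 26.9]
width: 22.4
grasp_force: 30.0
```

```bash
python3 -m inch '[[[-3,0.6,-2,0,0,0,0],[-3,0.6,-2,0,0,0,70],[-3,0.6,-2,0,0,0,70],[-3,0.6,-2,0,0,0,70],[-3,0.6,-2,0,0,0,70],[-3,0,-20,0,0,0,70],[-3,0,-60,0,0,0,70],[-3,0,-80,0,0,0,70],[-3,0,-80,0,0,0,70]]]'
python3 - <<'E'
from h import *
import pickle
d=grab('wrist');pickle.dump(d,open('w3.pkl','wb'));save(d,'w3.png',s=1.5)
o=d['obs'];print(o['t'],o['ee_pos'],o['qpos'])
print(R.from_rotvec(o['orientation']).as_matrix().round(3))
piv=np.array([552.3,-50.5])+150*np.array([.2792,.9603]);print(piv)
for L in(.9,1.0,1.1): print(L,proj(d,[*(piv+70*np.sin(L-.55)*np.array([.9603,-.2792])),62+70*np.cos(L-.55)])*1.5)
E
```

```text
t: 7.8
ee_pos: [643.0, 106.2, 194.9]
orientation: [2.818, -0.404, -0.053]
ft_force: [0.5, -0.1, 1.1]
width: 61.4
grasp_force: 0.0
7.8 [642.99592203 106.20440746 194.94950854] [ 0.25843758  0.58353711  1.51056115 -0.27360764  1.21273921  2.2319053 ]
[[ 0.96  -0.27  -0.078]
 [-0.28  -0.917 -0.282]
 [ 0.005  0.293 -0.956]]
[594.18   93.545]
0.9 [395.80849627 341.49662707]
1.0 [394.29489296 328.72015351]
1.1 [392.44525192 316.23064267]
```

View pics/w3.png

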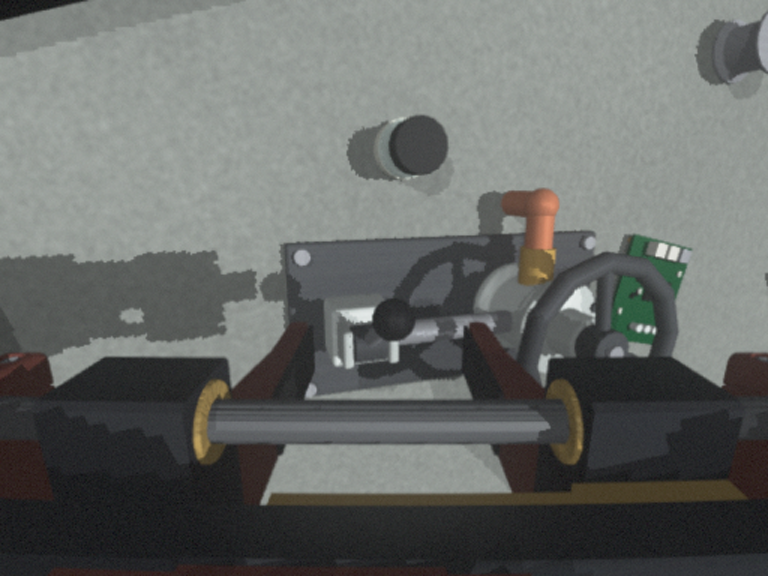

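The lever ball is at (393,319), where the fully-free position predicts (392,316), so the lever is at its stop. Next I move above the crank handle with the tool vertical.

```bash
python3 -m inch '[[[0,15,-45,0,0,0,70],[-20,50,-37,0.15,0,0,70],[-50,95,-15,0.3,0,0,70],[-78,132,9,0.3,0,0,70],[-78,132,9,0.3,0,0,70],[-78,132,9,0.3,0,0,70],[-78,132,9,0.3,0,0,70]]]'
python3 - <<'E'
from h import *
import pickle
d=grab('wrist');pickle.dump(d,open('w4.pkl','wb'));save(d,'w4.png',s=1.5)
o=d['obs'];print(o['t'],o['ee_pos'],o['qpos'])
print(R.from_rotvec(o['orientation']).as_matrix().round(3))
print(proj(d,(532,4.5,195))*1.5,proj(d,(532,4.5,131))*1.5,proj(d,(552.3,-50.5,134))*1.5)
E
```

```text
t: 8.55
ee_pos: [530.8, 3.7, 222.2]
orientation: [-3.11, 0.447, -0.0]
ft_force: [0.0, 0.5, 0.3]
width: 61.5
grasp_force: 0.0
8.55 [530.8009664    3.68907248 222.17575265] [-1.54991618e-02  3.10813526e-01  1.85422124e+00  6.34202248e-05
  9.76283409e-01  1.84071623e+00]
[[ 0.96  -0.282  0.   ]
 [-0.282 -0.96   0.   ]
 [ 0.    -0.    -1.   ]]
[383.78588943 335.12705095] [384.77451221 295.58436246] [469.88400665 236.01968918]
```

View pics/w4.png

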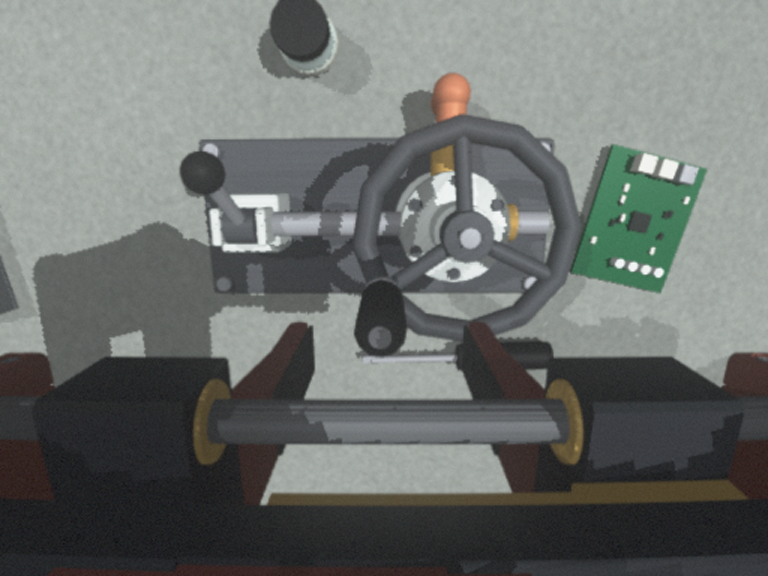

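Picture: lever ball over on the far side at (203,171), handle top at (379,336), stem at (470,238). I descend and grip.

```bash
python3 -m inch '[[[1,-3,15,0,0,0,70],[1,-3,35,0,0,0,70],[1,-3,50,0,0,0,70],[1,-3,50,0,0,0,70],[1,-3,50,0,0,0,0],[1,-3,50,0,0,0,0],[1,-3,50,0,0,0,0],[1,-3,50,0,0,0,0],[1,-3,50,0,0,0,0],[1,-3,50,0,0,0,0],[1,-3,50,0,0,0,0],[1,-3,50,0,0,0,0]]]'
python3 - <<'E'
from h import *
o=status.get_obs();p=o['ee_pos'];print(p,o['width'],o['ft_force'])
M=R.from_rotvec(o['orientation']).as_matrix()
h=np.array([552.3,-50.5]);r=p[:2]-h;print(np.linalg.norm(r),np.arctan2(r[1],r[0]))
E
```

```text
t: 9.8
ee_pos: [532.0, 6.2, 173.0]
orientation: [-3.109, 0.447, -0.001]
ft_force: [-1.6, 4.5, 5.4]
width: 23.4
grasp_force: 30.0
[531.95937278   6.20732188 172.96277597] 23.41660551971951 [-1.55942952  4.53741375  5.35027987]
60.24501199586844 1.9151960635076843
```

```bash
cat > rows.py <<'E'
import sys
from h import *
# usage: psi0 psi1 n (valve-frame angles), radius 60
a,b,n=map(float,sys.argv[1:4]);s=np.linspace(a,b,int(n)+1)[1:]
print([[round(60*(np.cos(t)-np.cos(a)),1),round(-60*(np.sin(t)-np.sin(a)),1)] for t in s])
E
python3 rows.py 2.2 0.7 10
```

```text
[[np.float64(7.6), np.float64(-4.7)], [np.float64(15.9), np.float64(-8.3)], [np.float64(24.6), np.float64(-10.5)], [np.float64(33.6), np.float64(-11.5)], [np.float64(42.5), np.float64(-11.1)], [np.float64(51.4), np.float64(-9.3)], [np.float64(59.8), np.float64(-6.3)], [np.float64(67.7), np.float64(-2.0)], [np.float64(74.9), np.float64(3.4)], [np.float64(81.2), np.float64(9.9)]]
```

```bash
sed -i 's/print(\[\[round(\(.*\),1),round(\(.*\),1)\] for t in s\])/print(" ".join(f"{\1:.1f},{\2:.1f}" for t in s))/' rows.py
python3 -m inch '[[[7.6,-4.7,0,0,0,0,0],[15.9,-8.3,0,0,0,0,0],[24.6,-10.5,0,0,0,0,0],[33.6,-11.5,0,0,0,0,0],[42.5,-11.1,0,0,0,0,0],[51.4,-9.3,0,0,0,0,0],[59.8,-6.3,0,0,0,0,0],[67.7,-2,0,0,0,0,0],[74.9,3.4,0,0,0,0,0],[81.2,9.9,0,0,0,0,0],[81.2,9.9,0,0,0,0,0]]]'
cat > st.py <<'E'
from h import *
o=status.get_obs();p=o['ee_pos'];h=np.array([552.3,-50.5]);r=p[:2]-h
ex=np.array([.96,-.281]);ey=np.array([.281,.96]);v=np.array([r@ex,r@ey]);f=o['ft_force'][:2];f=np.array([f@ex,f@ey])
u=v/np.linalg.norm(v);print('v',v.round(2),'r',np.linalg.norm(v).round(2),'psi',np.arctan2(v[1],v[0]).round(4),'f rad',(f@u).round(2),'f ccw',(f@[-u[1],u[0]]).round(2),'w',o['width'],o['t'])
E
python3 st.py; python3 rows.py 0.7 -0.8 10
```

```text
t: 10.9
ee_pos: [608.0, -27.6, 173.0]
orientation: [3.109, -0.447, 0.004]
ft_force: [3.2, -2.0, 4.7]
width: 23.5
grasp_force: 30.0
v [47.05 37.68] r 60.28 psi 0.6752 f rad 2.19 f ccw -3.1 w 23.49039823626581 10.9
5.3,7.3 9.4,15.3 12.2,23.8 13.8,32.7 14.0,41.7 12.9,50.6 10.5,59.2 6.8,67.4 1.9,75.0 -4.1,81.7
```

```bash
cat >> st.py <<'E'
import sys; sys.exit(f@[-u[1],u[0]]>9)
E
for i in 0.7 0.5 0.3 0.1 -0.1 -0.3 -0.5 -0.7 -0.9 -1.1 -1.3 -1.5 -1.7 -1.9 -2.1 -2.3 -2.5 -2.7 -2.9 -3.1 -3.3 -3.5 -3.7 -3.9; do python3 rows.py $i $(python3 -c "print($i-.2)") 2; done
```

```text
3.6,4.8 6.8,9.9
2.6,5.4 4.7,11.0
1.5,5.8 2.4,11.7
0.3,6.0 0.0,12.0
-0.9,5.9 -2.4,11.7
-2.1,5.6 -4.7,11.0
-3.1,5.1 -6.8,9.9
-4.1,4.4 -8.6,8.3
-4.9,3.5 -10.1,6.5
-5.5,2.4 -11.2,4.3
-5.9,1.3 -11.8,2.0
-6.0,0.1 -12.0,-0.3
-5.9,-1.1 -11.7,-2.7
-5.6,-2.2 -10.9,-5.0
-5.0,-3.3 -9.7,-7.1
-4.3,-4.2 -8.1,-8.8
-3.3,-5.0 -6.2,-10.3
-2.3,-5.5 -4.0,-11.3
-1.1,-5.9 -1.7,-11.9
0.1,-6.0 0.7,-12.0
1.2,-5.9 3.1,-11.6
2.4,-5.5 5.3,-10.7
3.4,-4.9 7.3,-9.5
4.3,-4.1 9.1,-7.8
```

```bash
exec 3>&1; { 
python3 -m inch '[[[3.6,4.8,0,0,0,0,0],[6.8,9.9,0,0,0,0,0],[6.8,9.9,0,0,0,0,0]]]' >/dev/null && python3 st.py >&3 &&
python3 -m inch '[[[2.6,5.4,0,0,0,0,0],[4.7,11,0,0,0,0,0],[4.7,11,0,0,0,0,0]]]' >/dev/null && python3 st.py >&3 &&
python3 -m inch '[[[1.5,5.8,0,0,0,0,0],[2.4,11.7,0,0,0,0,0],[2.4,11.7,0,0,0,0,0]]]' >/dev/null && python3 st.py >&3 &&
python3 -m inch '[[[0.3,6,0,0,0,0,0],[0,12,0,0,0,0,0],[0,12,0,0,0,0,0]]]' >/dev/null && python3 st.py >&3 &&
python3 -m inch '[[[-0.9,5.9,0,0,0,0,0],[-2.4,11.7,0,0,0,0,0],[-2.4,11.7,0,0,0,0,0]]]' >/dev/null && python3 st.py >&3 &&
python3 -m inch '[[[-2.1,5.6,0,0,0,0,0],[-4.7,11,0,0,0,0,0],[-4.7,11,0,0,0,0,0]]]' >/dev/null && python3 st.py >&3 &&
python3 -m inch '[[[-3.1,5.1,0,0,0,0,0],[-6.8,9.9,0,0,0,0,0],[-6.8,9.9,0,0,0,0,0]]]' >/dev/null && python3 st.py >&3 &&
python3 -m inch '[[[-4.1,4.4,0,0,0,0,0],[-8.6,8.3,0,0,0,0,0],[-8.6,8.3,0,0,0,0,0]]]' >/dev/null && python3 st.py >&3; }
```

```text
v [53.24 28.17] r 60.23 psi 0.4866 f rad 2.73 f ccw -1.35 w 23.652161000174388 11.2False
```

```bash
sed -i 's/sys.exit(\(.*\))$/sys.exit(int(\1))/' st.py; { 
python3 -m inch '[[[2.6,5.4,0,0,0,0,0],[4.7,11,0,0,0,0,0],[4.7,11,0,0,0,0,0]]]' >/dev/null && python3 st.py &&
python3 -m inch '[[[1.5,5.8,0,0,0,0,0],[2.4,11.7,0,0,0,0,0],[2.4,11.7,0,0,0,0,0]]]' >/dev/null && python3 st.py &&
python3 -m inch '[[[0.3,6,0,0,0,0,0],[0,12,0,0,0,0,0],[0,12,0,0,0,0,0]]]' >/dev/null && python3 st.py &&
python3 -m inch '[[[-0.9,5.9,0,0,0,0,0],[-2.4,11.7,0,0,0,0,0],[-2.4,11.7,0,0,0,0,0]]]' >/dev/null && python3 st.py &&
python3 -m inch '[[[-2.1,5.6,0,0,0,0,0],[-4.7,11,0,0,0,0,0],[-4.7,11,0,0,0,0,0]]]' >/dev/null && python3 st.py &&
python3 -m inch '[[[-3.1,5.1,0,0,0,0,0],[-6.8,9.9,0,0,0,0,0],[-6.8,9.9,0,0,0,0,0]]]' >/dev/null && python3 st.py &&
python3 -m inch '[[[-4.1,4.4,0,0,0,0,0],[-8.6,8.3,0,0,0,0,0],[-8.6,8.3,0,0,0,0,0]]]' >/dev/null && python3 st.py; }
```

```text
v [57.7  17.04] r 60.16 psi 0.2871 f rad 0.72 f ccw -2.15 w 23.490144480798335 11.5
v [59.87  5.26] r 60.1 psi 0.0876 f rad 0.77 f ccw -2.04 w 23.181543921442632 11.8
v [60.06 -0.14] r 60.06 psi -0.0022 f rad 0.05 f ccw 30.72 w 23.597788046149077 12.1
```

It hit the stop at psi ≈ 0 (30 N). I pause there.

```bash
python3 -m inch '[[[0,0,0,0,0,0,0],[0,0,0,0,0,0,0],[0,0,0,0,0,0,0],[0,0,0,0,0,0,0],[0,0,0,0,0,0,0],[0,0,0,0,0,0,0]]]' >/dev/null; python3 st.py
python3 - <<'E'
from h import *
import pickle
d=grab('wrist');pickle.dump(d,open('w5.pkl','wb'));save(d,'w5.png',s=1.5)
E
python3 -m inch '[[[0,-2,0,0,0,0,0],[0,-4,0,0,0,0,0],[0,-4,0,0,0,0,0],[0,-4,0,0,0,0,0],[0,-4,0,0,0,0,0]]]' >/dev/null; python3 st.py
```

```text
v [60.08 -0.07] r 60.08 psi -0.0011 f rad 1.26 f ccw 29.95 w 23.246818660975737 12.7
v [60.06  0.27] r 60.06 psi 0.0044 f rad 1.57 f ccw 12.4 w 23.330965246784388 13.25
```

View pics/w5.png

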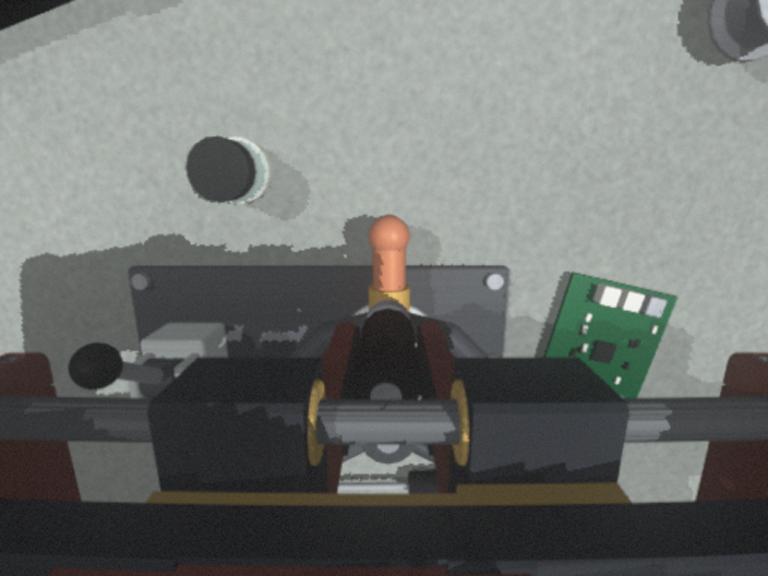

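Picture: gripper holds the handle straight out over the copper pipe at (388,330), lever ball still on the far side at (96,366). Shut stop at psi ≈ 0.007.

```bash
python3 rows.py -0.0333 3.1083 20;python3 rows.py  3.1083 6.2499 20
```

```text
-0.4,-9.4 -2.3,-18.6 -5.6,-27.4 -10.3,-35.6 -16.2,-43.0 -23.1,-49.3 -31.0,-54.5 -39.5,-58.4 -48.6,-60.9 -58.0,-62.0 -67.4,-61.5 -76.6,-59.6 -85.4,-56.3 -93.6,-51.7 -101.0,-45.8 -107.3,-38.9 -112.5,-31.0 -116.4,-22.4 -118.9,-13.4 -119.9,-4.0
0.4,9.4 2.3,18.6 5.6,27.4 10.3,35.6 16.2,43.0 23.1,49.3 31.0,54.5 39.5,58.4 48.6,60.9 58.0,62.0 67.4,61.5 76.6,59.6 85.4,56.3 93.6,51.7 101.0,45.8 107.3,38.9 112.5,31.0 116.4,22.4 118.9,13.4 119.9,4.0
```

```bash
python3 -m inch '[[[-0.4,-9.4,0,0,0,0,0],[-2.3,-18.6,0,0,0,0,0],[-5.6,-27.4,0,0,0,0,0],[-10.3,-35.6,0,0,0,0,0],[-16.2,-43,0,0,0,0,0],[-23.1,-49.3,0,0,0,0,0],[-31,-54.5,0,0,0,0,0],[-39.5,-58.4,0,0,0,0,0],[-48.6,-60.9,0,0,0,0,0],[-58,-62,0,0,0,0,0],[-67.4,-61.5,0,0,0,0,0],[-76.6,-59.6,0,0,0,0,0],[-85.4,-56.3,0,0,0,0,0],[-93.6,-51.7,0,0,0,0,0],[-101,-45.8,0,0,0,0,0],[-107.3,-38.9,0,0,0,0,0],[-112.5,-31,0,0,0,0,0],[-116.4,-22.4,0,0,0,0,0],[-118.9,-13.4,0,0,0,0,0],[-119.9,-4,0,0,0,0,0]]]'; python3 st.py
```

```text
t: 15.25
ee_pos: [495.3, -31.7, 172.9]
orientation: [-3.109, 0.446, -0.003]
ft_force: [5.2, 0.6, 4.3]
width: 23.4
grasp_force: 30.0
v [-60.04   2.  ] r 60.07 psi 3.1083 f rad -4.71 f ccw -2.18 w 23.423022219851454 15.25
```

Excellent tracking (psi 3.1083). Continue the next half turns.

```bash
python3 -m inch '[[[0.4,9.4,0,0,0,0,0],[2.3,18.6,0,0,0,0,0],[5.6,27.4,0,0,0,0,0],[10.3,35.6,0,0,0,0,0],[16.2,43,0,0,0,0,0],[23.1,49.3,0,0,0,0,0],[31,54.5,0,0,0,0,0],[39.5,58.4,0,0,0,0,0],[48.6,60.9,0,0,0,0,0],[58,62,0,0,0,0,0],[67.4,61.5,0,0,0,0,0],[76.6,59.6,0,0,0,0,0],[85.4,56.3,0,0,0,0,0],[93.6,51.7,0,0,0,0,0],[101,45.8,0,0,0,0,0],[107.3,38.9,0,0,0,0,0],[112.5,31,0,0,0,0,0],[116.4,22.4,0,0,0,0,0],[118.9,13.4,0,0,0,0,0],[119.9,4,0,0,0,0,0]]]' >/dev/null; python3 st.py && python3 -m inch '[[[-0.4,-9.4,0,0,0,0,0],[-2.3,-18.6,0,0,0,0,0],[-5.6,-27.4,0,0,0,0,0],[-10.3,-35.6,0,0,0,0,0],[-16.2,-43,0,0,0,0,0],[-23.1,-49.3,0,0,0,0,0],[-31,-54.5,0,0,0,0,0],[-39.5,-58.4,0,0,0,0,0],[-48.6,-60.9,0,0,0,0,0],[-58,-62,0,0,0,0,0],[-67.4,-61.5,0,0,0,0,0],[-76.6,-59.6,0,0,0,0,0],[-85.4,-56.3,0,0,0,0,0],[-93.6,-51.7,0,0,0,0,0],[-101,-45.8,0,0,0,0,0],[-107.3,-38.9,0,0,0,0,0],[-112.5,-31,0,0,0,0,0],[-116.4,-22.4,0,0,0,0,0],[-118.9,-13.4,0,0,0,0,0],[-119.9,-4,0,0,0,0,0]]]' >/dev/null; python3 st.py
```

```text
v [59.98 -2.49] r 60.03 psi -0.0415 f rad 1.9 f ccw -3.06 w 23.699213060650866 17.25
v [-60.05   1.91] r 60.08 psi 3.1097 f rad -4.78 f ccw -2.67 w 23.395353147282286 19.25
```

```bash
python3 -m inch '[[[0.4,9.4,0,0,0,0,0],[2.3,18.6,0,0,0,0,0],[5.6,27.4,0,0,0,0,0],[10.3,35.6,0,0,0,0,0],[16.2,43,0,0,0,0,0],[23.1,49.3,0,0,0,0,0],[31,54.5,0,0,0,0,0],[39.5,58.4,0,0,0,0,0],[48.6,60.9,0,0,0,0,0],[58,62,0,0,0,0,0],[67.4,61.5,0,0,0,0,0],[76.6,59.6,0,0,0,0,0],[85.4,56.3,0,0,0,0,0],[93.6,51.7,0,0,0,0,0],[101,45.8,0,0,0,0,0],[107.3,38.9,0,0,0,0,0],[112.5,31,0,0,0,0,0],[116.4,22.4,0,0,0,0,0],[118.9,13.4,0,0,0,0,0],[119.9,4,0,0,0,0,0]]]' >/dev/null; python3 st.py; python3 -m inch '[[[0,-2.4,0,0,0,0,0],[0,-2.4,0,0,0,0,0],[0,-2.4,0,0,0,0,0],[0,-2.4,0,0,0,0,0],[0,-2.4,0,0,0,0,0],[0,-2.4,0,0,0,0,0]]]' >/dev/null; python3 st.py
```

```text
v [59.97 -2.49] r 60.02 psi -0.0415 f rad 2.64 f ccw -3.03 w 23.600281636180394 21.25
v [60.02  0.66] r 60.02 psi 0.0111 f rad 2.54 f ccw 1.89 w 23.42764392758518 21.85
```

```bash
python3 - <<'E'
from h import *
import pickle
d=grab('wrist');save(d,'w6.png',s=1.5)
a=pickle.load(open('w5.pkl','rb'))['frame'].astype(int)
D=np.abs(a-d['frame']).max(2);print((D>40).sum())
E
```

```text
1317
```

View pics/w6.png

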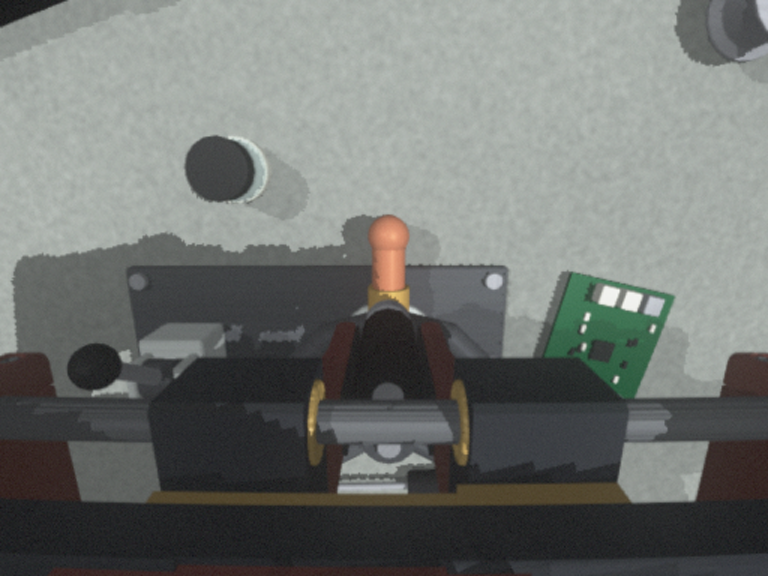

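The view matches the shut-position picture: handle between the fingers at (388,330), lever ball on the far side at (96,366), jar and board unmoved. I'm handing in.

```bash
python3 -c "
from workcell import ctrl
print(ctrl.close_job())"
```

```text
the job is handed in; nothing more can be done
None
```

I handed the job in at about 22 s: the cam lever is fully over on the far side, and the wheel was shut against its stop, held there about 1 s, then opened two turns (within about 0.005 rad by arm position), with the crank handle still gripped.

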